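Load the kiln shelf with the ware board's row in reverse order

ROBOT

A 6-joint arm with a two-finger parallel gripper is mounted at the origin on a cart in front of the work surface, level with it; the furniture and walls round the work are solid. World frame = base frame: x ahead of the robot, y to its left, z up, the work surface at z = 0. Lengths are in mm, angles in degrees, forces in N, time in s.
With the tool pointing down it reaches from about 350 to 850 mm from the base axis. Payload 8.1 kg.
Tool frame: the origin (TCP) lies midway between the tips of the shut fingers; the grasp point (between the pads) lies 19 mm behind it; z points along the fingers, y is the line along which they close (so a half turn about z gives the same grasp; the last joint's range is limited). The gripper opens to 85 mm and grips with 20 to 120 N. Pads are 22 mm wide; open, the fingers measure 114 mm over their backs; the gripper's body (76 mm by 85 mm) begins 54 mm behind the grasp point. The pads swing forward as they close: fully open they stand 13 mm farther back than shut.
Start: joints at [64.492, 7.471, 85.268, -0, 87.261, -4.893], TCP at [211.231, 561.593, 231.292] pointing down, gripper open.
Joint ranges: [-169.43, 169.43], [-51.17, 129.36], [1.28, 143.12], [-76.62, 256.62], [0, 156.53], [-152.29, 152.29]. Speed limits (degrees/s): [136.94, 136.94, 159.86, 180, 180, 180].

INTERFACE

Orientations are given as [roll, pitch, yaw] about the fixed x, y, z axes, in that order (R = Rz(yaw) Ry(pitch) Rx(roll)).
In Python, from bench import r gives the robot as it stands.
- The arm moves only by the tool tcp_steps, called as name(argument=value, ...), one argument or row to a line, values as JSON. Schema: {"type":"object","properties":{"rows":{"type":"array","items":{"type":"object","properties":{"turn_vec":{"type":"array","items":{"type":"number"},"minItems":3,"maxItems":3},"d":{"type":"array","items":{"type":"number"},"minItems":3,"maxItems":3},"jaw":{"type":"number"}},"additionalProperties":false,"required":["jaw"]},"minItems":1,"maxItems":8},"grip_n":{"type":"number"},"only":{"type":"string"},"quiet":{"type":"boolean"},"lines":{"type":"string"}},"required":["rows"],"additionalProperties":false}. rows is a list of rows, 1 to 8 of them, each an object with the fields turn_vec (a list: a rotation vector rx, ry, rz in shares of 180 degrees (1.0 is 180 degrees)), d (a list: dx, dy, dz in shares of 500 mm (1.0 is 500 mm)), jaw (the finger opening in mm); a field left out counts as zero (the opening has to be given); each row is the pose to reach, as a shift and turn from the pose commanded when the call began, along the tool's axes at that moment; what a row does not reach only later rows make up. A row lasts 1/8 s, in which the tool goes at most 62.5 mm and 10.7 degrees, less where a joint would pass 70% of its speed; a pose out of reach is approached as far as the arm can. The fingers move at their own pace and stop on an object; grip_n is the grip in N (left out, the last holds). Time passes only in rows, so rows that do not move let the fingers close. The tool returns the time, the measured TCP pose, the force, the opening and the grip force at its end. only (a regular expression) keeps the lines of the reply that match it, lines (a string "A,B") keeps lines A to B, and quiet returns only ok. Input that does not fit is refused with a message, and nothing moves.
- r.sense(): the state, without advancing time (a new reading comes with each control period).
- r.snapshot(name): name is "side" or "top" or "wrist"; returns a dict with "pixels" (400x640x3 uint8, blue, green, red), "fx", "fy", "cx", "cy" (pixels), "pose" (4x4, takes a point from camera to world coordinates). Camera axes: x right, y up, looking along -z (the intrinsics and any distortion apply to the point x, -y, -z); pixel columns grow to the right and rows downward; lengths in mm; the calibration is good to about 2 mm. A picture is of the moment at which its call begins. There is no depth.
- r.hand_in(): hands the job in; it is judged then, once.
The state is a dict: "time": time; "joint_pos": joint angles; "qd": joint speeds; "joint_efforts": joint torques, N m; "tool_pos": TCP position; "tcp_rot": TCP orientation; "ft_force": force on the tool from outside, world axes, zero at the start; "wrist_torque": the same for the moment, N m; "finger_gap": finger opening in mm; "grip_force": force on a finger pad.
Only numpy, scipy, OpenCV 4.12 (cv2) and the standard library are available. Lean on these libraries where they do the work, as an engineer would, in place of code of your own. Each camera call takes 0.05 s, during which the arm holds its last target. There are 200 camera calls.

TASK

The kiln shelf will be pushed into the kiln turned end for end, so move the four pieces (tumbler, bud vase, stamp, test tile) from the wooden ware board to the grey kiln shelf in reverse order: the piece now at the left end of the board goes on the right-hand setter of the shelf, the next one beside it, and so on to the left-hand setter. Set each piece in the middle of its own setter, as it stood before (the tall ones upright, the tile flat and face up), and knock none over. Leave the small bats where they are.

Things in the scene. Friction and masses are not known exactly. Their poses are not given: they have to be found in the camera images.
- ware_board: Ware board: wooden plank with the four pieces in a row; fixed. 90 mm deep (its x), 280 mm long (its y, the direction of the row), 16 mm high. Origin: centre of its underside, on the table. +y is its left end as seen from the robot. The four bats lie on it at y = +102, +34, -34 and -102 mm, x = 0. A tall press stands behind, right of the middle (x over 620 mm).
- kiln_shelf: Kiln shelf: grey slab, empty at the start, fixed. 90 mm deep (x), 280 mm long (y), 16 mm high, with four identical raised pale square setters, 64 x 64 x 6 mm, in a row at y = +102, +34, -34 and -102 mm, x = 0; their tops are 22 mm above the origin, which is the centre of the slab's underside, on the table. +y is its left end as seen from the robot.
- tumbler: White handleless tumbler, open at the top: hollow, rim 54 mm across, narrowing slightly downward, 62 mm high, wall 4 mm, 90 g. Origin: centre of its underside; z up. Round: its yaw means nothing.
- vase: White bud vase, solid throughout, 45 mm across from 12 to 38 mm of its height, then a narrow neck (20 mm across at 64 mm) with a flared lip 29 mm across at the top, 76 mm high, 110 g. Origin: centre of its underside; z up. Round.
- stamp: Slim round clay stamp standing upright, 21 mm across, 56 mm high, 30 g. Origin: centre of its underside; z up. Round.
- tile: Flat glaze test tile lying face up, 62 mm long (its x), 32 mm wide (its y), 6 to 7 mm thick, 30 g. Origin: centre of its underside; z up. At the start its long side lies roughly along the row (its x is about the ware board's y).
- bat_tumbler: Small square plywood bat, 64 x 64 x 6 mm, on which the tumbler stands at the start (four identical ones); fixed to the ware board and stays there. Origin: centre of its underside; its top is 6 mm higher. Its y in the ware board's frame tells the tumbler's place in the row.
- bat_vase: Small square plywood bat, 64 x 64 x 6 mm, on which the bud vase stands at the start (four identical ones); fixed to the ware board and stays there. Origin: centre of its underside; its top is 6 mm higher. Its y in the ware board's frame tells the bud vase's place in the row.
- bat_stamp: Small square plywood bat, 64 x 64 x 6 mm, on which the stamp stands at the start (four identical ones); fixed to the ware board and stays there. Origin: centre of its underside; its top is 6 mm higher. Its y in the ware board's frame tells the stamp's place in the row.
- bat_tile: Small square plywood bat, 64 x 64 x 6 mm, on which the test tile stands at the start (four identical ones); fixed to the ware board and stays there. Origin: centre of its underside; its top is 6 mm higher. Its y in the ware board's frame tells the test tile's place in the row.

How it is judged:
By the outcome, as a careful person would: the job done as asked, in the order asked, and still so for the second after the job is handed in, with the robot touching nothing.
It also fails if it takes over 115 s, if anything falls off the work surface, if the arm or the gripper's body presses on something with over 40 N, if the wrist force passes 120 N, or if a joint passes its speed limit or range.

## Working session

There is one attempt and no reset: what is moved stays moved. The work goes in short steps, Python scripts to look and compute and a tool call to move; the robot and the scene stay as the last step left them, time stands still between calls to the robot, and variables do not carry over. Pictures are saved under pics/ and viewed, at most 14 in all, crops included, and the job is handed in when it is done.

```bash
ls; mkdir -p pics
```

Run:
```python
from bench import r
import cv2
print(r.sense())
for n in ["side","top","wrist"]:
    s=r.snapshot(n); cv2.imwrite(f"pics/{n}0.png",s["pixels"])
    print(n,{k:(v.tolist() if hasattr(v,'tolist') else v) for k,v in s.items() if k!="pixels"})
```

```text
bench.py
pics
{'time': 0.0, 'joint_pos': array([ 6.44927458e+01,  7.51348112e+00,  8.53328075e+01,  1.43894510e-03,
        8.72598154e+01, -4.89074637e+00]), 'qd': array([ 0.04194335, -0.01707993, -0.01794547, -0.0466278 , -0.06497931,
       -0.02525826]), 'joint_efforts': array([ 3.02350876e-03, -5.69414341e+01, -5.00545835e+01,  2.69063403e-04,
        1.44531287e-02, -5.25624625e-05]), 'tool_pos': array([210.97153213, 561.08503602, 230.22756549]), 'tcp_rot': array([-1.79894405e+02, -1.04779353e-02,  1.59383412e+02]), 'ft_force': array([ 0.86194255,  0.03486923, -0.31385486]), 'wrist_torque': array([-0.0134958 ,  0.01394622, -0.00523334]), 'grip_force': 0.0, 'finger_gap': 85.69826688501269}
side {'fx': 462.3501249318712, 'fy': 462.3501249318712, 'cx': 322.56472321622454, 'cy': 198.84851105366528, 'pose': [[0.998469641929714, 0.029364264682069548, -0.04686271550423071, 482.7523333513222], [-0.055236359728220635, 0.5709802108042302, -0.8191034998301078, -800.7728447552927], [0.0027053112064435274, 0.820438503990176, 0.5717283817177858, 606.557921163084], [0.0, 0.0, 0.0, 1.0]]}
top {'fx': 376.29004588425653, 'fy': 376.29004588425653, 'cx': 316.20671845768373, 'cy': 200.42336727377588, 'pose': [[-0.018444027943813158, 0.9985243126314975, -0.051078517177021235, 475.79353366097416], [-0.9996934350442624, -0.019261446316738855, -0.015557397442711654, -17.19932908535344], [-0.016518285704362496, 0.05077591722049734, 0.9985734587238968, 887.6287904079417], [0.0, 0.0, 0.0, 1.0]]}
wrist {'fx': 281.27179608133696, 'fy': 281.27179608133696, 'cx': 315.9135559871184, 'cy': 202.22732465505698, 'pose': [[0.35107671687400155, -0.8921525530547108, -0.28426916988469286, 138.543394435254], [0.9363434958504173, 0.333711301993029, 0.10907623343669164, 587.6795390866715], [-0.002448805339437693, -0.3044677142162655, 0.9525195086465844, 373.3356885107858], [0.0, 0.0, 0.0, 1.0]]}
```

View pics/side0.png

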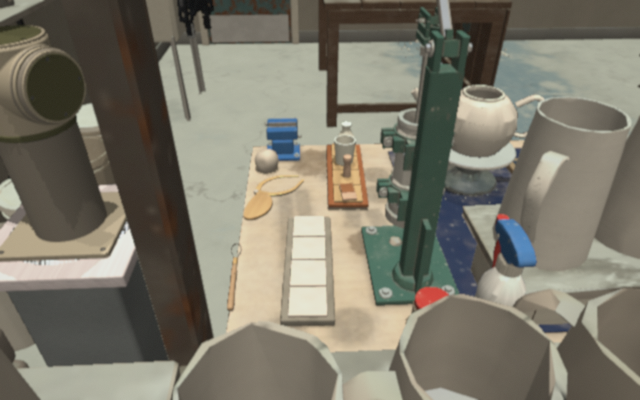

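View pics/top0.png

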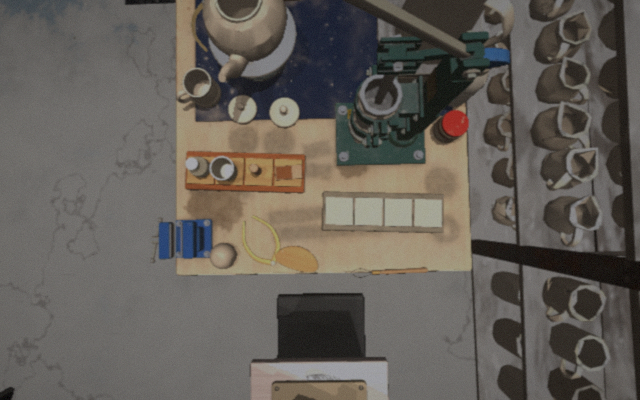

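The side view shows the shelf near (308,268), with the board beyond it at (347,175) and the green press at (420,200). In the top view +y is to the left. The pieces from left to right are vase (196,165), tumbler (222,168), stamp (256,170) and tile (285,172). The empty setters lie at columns 339 to 428, row 212.

Create h.py:
```python
import numpy as np, cv2
from bench import r
def ray(s,u,v,z):
    P=np.array(s["pose"]); d=P[:3,:3]@np.array([(u-s["cx"])/s["fx"],-(v-s["cy"])/s["fy"],-1.0])
    o=P[:3,3]; return o+d*(z-o[2])/d[2]
def proj(s,p):
    P=np.array(s["pose"]); c=P[:3,:3].T@(np.array(p,float)-P[:3,3]); return np.array([s["cx"]-s["fx"]*c[0]/c[2], s["cy"]+s["fy"]*c[1]/c[2]])
```

Run:
```python
from h import *
s=r.snapshot("top"); im=s["pixels"]
for n,(x0,x1,y0,y1) in {"board":(170,320,140,205),"shelf":(310,455,182,245)}.items():
    c=cv2.resize(im[y0:y1,x0:x1],None,fx=5,fy=5,interpolation=cv2.INTER_CUBIC); cv2.imwrite(f"pics/{n}1.png",c)
hsv=cv2.cvtColor(im,cv2.COLOR_BGR2HSV)
for p in [(238,188),(195,188),(300,180),(265,165),(285,172),(339,212),(325,228),(340,196),(330,245),(196,165),(222,160),(256,170)]: print(p,hsv[p[1],p[0]])
```

```text
(238, 188) [ 11 166 138]
(195, 188) [ 10 172 111]
(300, 180) [ 16 124 156]
(265, 165) [ 17 124 161]
(285, 172) [ 12 161 127]
(339, 212) [ 30  25 165]
(325, 228) [ 18  67 125]
(340, 196) [ 17  55 129]
(330, 245) [ 18  75 166]
(196, 165) [113   7 153]
(222, 160) [19 59 69]
(256, 170) [ 14 102 135]
```

View pics/board1.png

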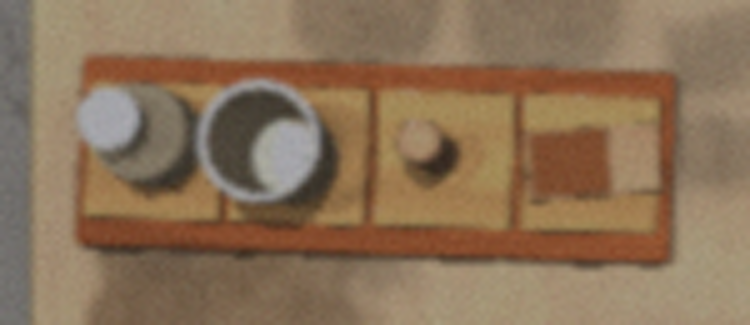

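The crop shows the vase lip at (110,119), tumbler rim at (261,140), stamp top at (419,139), and the tile spanning (532–660, 125–196), all in 5x crop pixels. The tile is almost aligned with the board.

Run:
```python
from h import *
s=r.snapshot("top"); im=cv2.GaussianBlur(s["pixels"],(3,3),0)
f=lambda u,v,z:(ray(s,(u+.5)/5-.5+170,(v+.5)/5-.5+140,z)).round(1)
for n,u,v,z in [("vase",110,119,98),("tumbler",261,140,84),("stamp",419,139,78),("tile",595,161,28.5),("tileL",532,164,28.5),("tileR",660,158,28.5)]: print(n,f(u,v,z))
hsv=cv2.cvtColor(im,cv2.COLOR_BGR2HSV)
def rect(m,x0,x1,y0,y1,z,n):
    k=np.zeros_like(m);k[y0:y1,x0:x1]=m[y0:y1,x0:x1]
    cs=sorted(cv2.findContours(k,cv2.RETR_EXTERNAL,cv2.CHAIN_APPROX_NONE)[0],key=cv2.contourArea)[-n:]
    for c in cs:
        b=cv2.boxPoints(cv2.minAreaRect(c)); w=np.array([ray(s,u,v,z)[:2] for u,v in b])
        e=[w[1]-w[0],w[2]-w[1]]; L=max(e,key=np.linalg.norm)
        print(z,"centre",w.mean(0).round(1),"size",[np.linalg.norm(x).round(1) for x in e],"ang",np.degrees(np.arctan2(L[1],L[0])).round(2))
rect(((hsv[...,1]>95)&(hsv[...,0]<20)).astype(np.uint8),172,318,145,200,16,1)
rect(((hsv[...,1]<48)&(hsv[...,2]>140)).astype(np.uint8),318,447,188,237,22,4)
```

Run:
```python
from h import *
cv2.imwrite("pics/w0.png",r.snapshot("wrist")["pixels"])
```

```text
vase [600.  258.3  98. ]
tumbler [591.7 197.7  84. ]
stamp [591.6 130.4  78. ]
tile [586.8  58.4  28.5]
tileL [586.   87.4  28.5]
tileR [587.6  28.5  28.5]
16 centre [590.8 162.7] size [np.float64(94.1), np.float64(283.5)] ang -92.6
22 centre [ 491.1 -190.7] size [np.float64(59.5), np.float64(61.8)] ang 178.21
22 centre [496.  -54.5] size [np.float64(62.1), np.float64(62.0)] ang -91.11
22 centre [ 487.5 -257.9] size [np.float64(61.6), np.float64(61.7)] ang 177.98
22 centre [ 492.4 -122.1] size [np.float64(64.2), np.float64(61.9)] ang -91.11
```

View pics/shelf1.png

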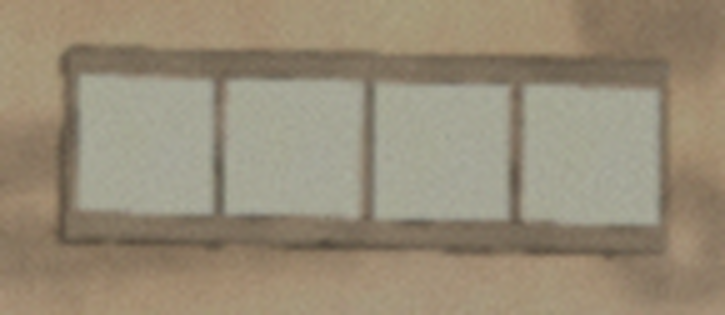

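View pics/w0.png

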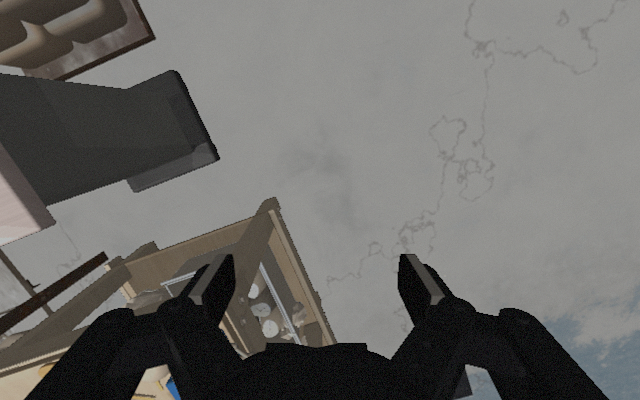

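The shelf crop shows four setters in line, and the wrist view is still off the board. I'll bring the wrist camera over the row.

Add to h.py:
```python
from scipy.spatial.transform import Rotation as R
def go(x,y,z,yaw):
    s=r.sense(); T=R.from_euler("xyz",s["tcp_rot"],degrees=True); G=R.from_euler("xyz",[180,0,yaw],degrees=True)
    print("rot",(T.inv()*G).as_rotvec(degrees=True).round(2),"shift",T.inv().apply(np.array([x,y,z])-s["tool_pos"]).round(1),"gap",round(s["finger_gap"],1))
```

```bash
python3 -c "
from h import *
go(590,80,230,87.5)"
```

```text
rot [-4.000e-02  2.000e-02  7.188e+01] shift [-524.1 -317.2    1.1] gap 85.7
```

The rows are not in the units I measure in: shifts go in shares of 500 mm and turns go in shares of 180 degrees. I convert before sending: -419 mm / 500 = -0.838, -367 mm / 500 = -0.734, 71.9 degrees / 180 = 0.3994.

tcp_steps(
  rows=[
    {"turn_vec":[0, 0, 0.05], "d":[-0.104, -0.064, 0], "jaw":85},
    {"turn_vec":[0, 0, 0.1], "d":[-0.21, -0.126, 0], "jaw":85},
    {"turn_vec":[0, 0, 0.15], "d":[-0.314, -0.19, 0], "jaw":85},
    {"turn_vec":[0, 0, 0.2], "d":[-0.418, -0.254, 0], "jaw":85},
    {"turn_vec":[0, 0, 0.25], "d":[-0.524, -0.318, 0], "jaw":85},
    {"turn_vec":[0, 0, 0.3], "d":[-0.628, -0.38, 0], "jaw":85},
    {"turn_vec":[0, 0, 0.35], "d":[-0.734, -0.444, 0], "jaw":85},
    {"turn_vec":[0, 0, 0.3994], "d":[-0.838, -0.508, 0], "jaw":85},
  ],
)

```text
time: 1.3
tool_pos: [515.0, 174.6, 231.5]
tcp_rot: [180.0, -0.0, 87.2]
ft_force: [0.4, 0.5, -0.4]
finger_gap: 85.1
grip_force: 0.0
```

```bash
python3 -c "
from h import *
go(590,80,230,87.5)"
```

```text
rot [ 0.04 -0.02 -0.31] shift [-90.8  79.5   1.6] gap 85.1
```

In the tool's units: -91 mm / 500 = -0.182, 79 mm / 500 = 0.158.

tcp_steps(
  rows=[
    {"d":[-0.08, 0.07, 0], "jaw":85},
    {"d":[-0.15, 0.13, 0], "jaw":85},
    {"d":[-0.182, 0.158, 0], "jaw":85},
    {"d":[-0.182, 0.158, 0], "jaw":85},
    {"d":[-0.182, 0.158, 0], "jaw":85},
  ],
)

```text
time: 1.92
tool_pos: [588.3, 83.1, 231.2]
tcp_rot: [-180.0, -0.0, 87.5]
ft_force: [-0.4, 0.6, -1.2]
finger_gap: 85.2
grip_force: 0.0
```

Run:
```python
from h import *
s=r.snapshot("wrist"); cv2.imwrite("pics/w1.png",s["pixels"]); np.save("w1.npy",s,allow_pickle=True)
print(np.array(s["pose"]).round(2).tolist())
```

```text
[[1.0, 0.04, 0.01, 592.06], [-0.04, 0.95, 0.3, 159.72], [-0.0, -0.3, 0.95, 374.23], [0.0, 0.0, 0.0, 1.0]]
```

View pics/w1.png

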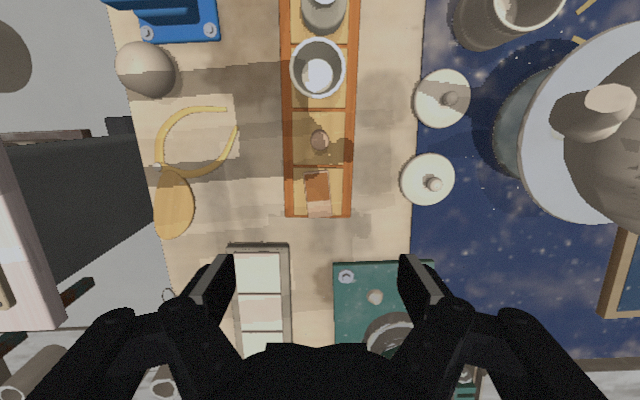

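The wrist view shows the board with the vase (323,10), tumbler (318,67), stamp (319,140) and tile (316,193). I'll enlarge it.

Run:
```python
import cv2,numpy as np
im=cv2.imread("pics/w1.png")
f=lambda a:cv2.resize(a,None,fx=5,fy=5,interpolation=cv2.INTER_CUBIC)
cv2.imwrite("pics/w1c.png",np.hstack([f(im[0:115,280:360]),f(im[108:223,280:360])]))
```

```text
(no output)
```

View pics/w1c.png

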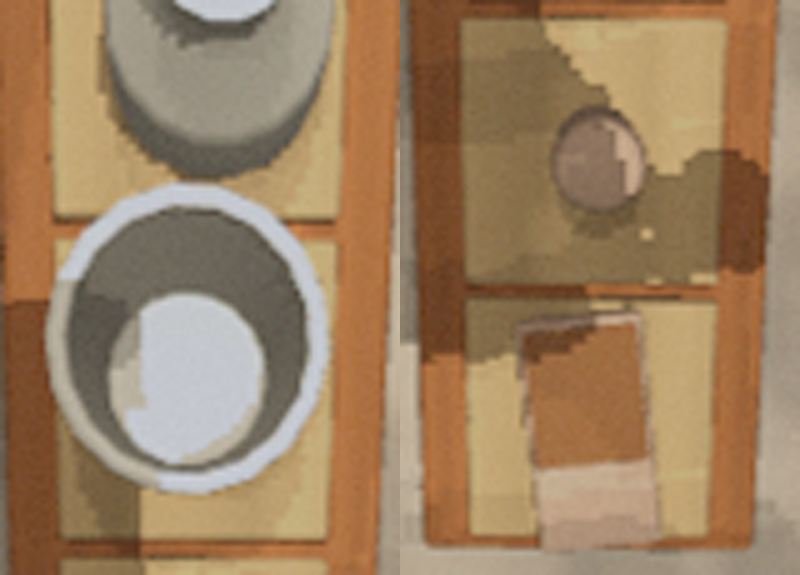

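Run:
```python
from h import *
s=np.load("w1.npy",allow_pickle=True).item()
def f(c,q,z):
    o=(0 if c<400 else 108); c=c-(400 if c>=400 else 0)
    return ray(s,280+(c+.5)/5-.5,o+(q+.5)/5-.5,z)[:2].round(1)
print("tumbler",f(188,338,84),f(46,338,84),f(330,338,84),f(188,183,84),f(188,494,84))
print("vase x",f(105,30,60),f(333,30,60))
print("stamp",f(600,158,78),f(553,158,78),f(645,158,78))
print("tile",[f(*p,28.5) for p in [(525,322),(640,313),(660,540),(543,548)]])
print("bats tumbler",[f(*p,22) for p in [(55,240),(335,238),(330,540),(62,540)]],"vase bottom",[f(*p,22) for p in [(55,219),(340,219)]])
print("bats stamp",[f(*p,22) for p in [(462,17),(725,22),(720,285),(467,283)]])
print("bats tile",[f(*p,22) for p in [(468,297),(715,302),(708,537),(472,537)]])
t=r.snapshot("side"); cv2.imwrite("pics/s2.png",cv2.resize(t["pixels"][115:215,315:385],None,fx=5,fy=5,interpolation=cv2.INTER_CUBIC))
go(591,197,232,87.5)
```

```text
tumbler [594.8 200. ] [568.2 201.1] [621.5 198.9] [595.9 225.7] [593.7 172.5]
vase x [581.4 257.7] [625.  255.8]
stamp [594.6 133.1] [584.9 133.6] [603.9 132.8]
tile [array([574.8,  89.4]), array([603.6,  90.5]), array([607.,  30.]), array([576.3,  29.1])]
bats tumbler [array([566.5, 229.8]), array([629.1, 227.5]), array([627.4, 163.6]), array([563.8, 166.2])] vase bottom [array([566.8, 233.9]), array([630.2, 231.3])]
bats stamp [array([563.5, 162.4]), array([626.1, 158.6]), array([624.2,  95.5]), array([560.5,  98.7])]
bats tile [array([560.5,  95.1]), array([622.8,  91.2]), array([620.1,  27.9]), array([557.2,  30.6])]
rot [-0.01 -0.02  0.08] shift [113.7  -2.1  -0.6] gap 85.2
```

Wrist and top views agree within about 3 mm, so I'll average them: vase (601.5,259.5), tumbler (593.5,199), stamp (593,132), tile (589,59). The vase goes first.

```bash
python3 -c "
from h import *
go(601.5,259.5,131,87.5)"
```

```text
rot [-0.01 -0.02  0.08] shift [176.5   5.8 100.5] gap 85.2
```

In the tool's units: 176.5 mm / 500 = 0.353, 150 mm / 500 = 0.3.

tcp_steps(
  rows=[
    {"d":[0.1, 0.004, 0], "jaw":85},
    {"d":[0.21, 0.008, 0.04], "jaw":85},
    {"d":[0.3, 0.012, 0.1], "jaw":85},
    {"d":[0.353, 0.012, 0.16], "jaw":85},
    {"d":[0.353, 0.012, 0.2], "jaw":85},
    {"d":[0.353, 0.012, 0.2], "jaw":85},
    {"d":[0.353, 0.012, 0.2], "jaw":85},
  ],
)

```text
time: 2.9
tool_pos: [603.3, 257.5, 132.8]
tcp_rot: [179.9, -0.0, 87.4]
ft_force: [0.2, -0.3, 0.8]
finger_gap: 85.2
grip_force: 0.0
```

Run:
```python
from h import *
s=r.snapshot("wrist"); cv2.imwrite("pics/w2.png",s["pixels"][100:])
go(601.5,259.5,30,87.5)
```

```text
rot [ 0.15 -0.05 -0.07] shift [  1.8  -2.6 103.3] gap 85.2
```

View pics/w2.png

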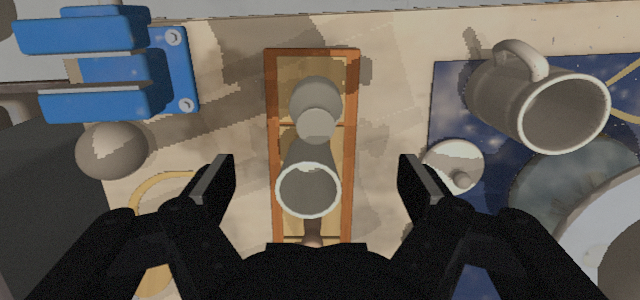

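The vase lip is centred between the fingers at (317,227 in the full frame), and the tumbler rim is at (309,289).

Run:
```python
from h import *
s=r.snapshot("wrist")
print(ray(s,316,226.5,98), ray(s,309,289.5,84))
for i in range(3): print(r.sense()["tool_pos"].round(1)); r.snapshot("wrist")
go(602,259.5,30,87.5)
```

```text
[604.44655365 259.73862951  98.        ] [596.29423439 200.01689504  84.        ]
[603.9 257.5 133.4]
[603.8 257.6 133.3]
[603.6 257.6 133. ]
rot [ 0.11 -0.04 -0.06] shift [  1.7  -1.7 102.7] gap 85.3
```

In the tool's units: 102 mm / 500 = 0.204, 95 mm / 500 = 0.19.

tcp_steps(
  rows=[
    {"d":[0.003, -0.001, 0.08], "jaw":85},
    {"d":[0.003, -0.001, 0.16], "jaw":85},
    {"d":[0.003, -0.001, 0.19], "jaw":85},
    {"d":[0.003, -0.001, 0.204], "jaw":85},
    {"d":[0.003, -0.001, 0.204], "jaw":85},
  ],
)

```text
time: 3.78
tool_pos: [603.0, 259.7, 30.4]
tcp_rot: [179.9, -0.0, 87.5]
ft_force: [0.1, 0.4, 0.8]
finger_gap: 84.5
grip_force: 0.0
```

tcp_steps(
  rows=[
    {"jaw":40},
    {"jaw":30},
    {"jaw":30},
    {"jaw":30},
    {"jaw":30},
    {"jaw":30},
    {"jaw":30},
  ],
  grip_n=40,
)

```text
time: 4.65
tool_pos: [603.1, 259.9, 30.8]
tcp_rot: [179.9, -0.0, 87.5]
ft_force: [-0.7, -0.4, 6.9]
finger_gap: 43.6
grip_force: 41.2
```

In the tool's units: -145 mm / 500 = -0.29, -120 mm / 500 = -0.24.

tcp_steps(
  rows=[
    {"d":[0, 0, -0.04], "jaw":30},
    {"d":[0, 0, -0.12], "jaw":30},
    {"d":[0, 0, -0.21], "jaw":30},
    {"d":[0, -0.04, -0.24], "jaw":30},
    {"d":[0, -0.12, -0.24], "jaw":30},
    {"d":[-0.06, -0.2, -0.24], "jaw":30},
    {"d":[-0.17, -0.22, -0.24], "jaw":30},
    {"d":[-0.29, -0.23, -0.24], "jaw":30},
  ],
)

```text
time: 5.65
tool_pos: [480.2, 119.1, 150.5]
tcp_rot: [179.9, -0.0, 87.6]
ft_force: [0.3, -1.2, -0.9]
finger_gap: 43.8
grip_force: 41.1
```

```bash
python3 -c "
from h import *
go(489,-256,150,87.5)"
```

```text
rot [ 0.09 -0.01  0.12] shift [-374.4   24.4    0.5] gap 43.8
```

In the tool's units: -360 mm / 500 = -0.72, -340 mm / 500 = -0.68.

tcp_steps(
  rows=[
    {"d":[-0.12, 0, 0], "jaw":30},
    {"d":[-0.24, 0, 0], "jaw":30},
    {"d":[-0.36, 0, 0], "jaw":30},
    {"d":[-0.48, 0, 0], "jaw":30},
    {"d":[-0.6, 0, 0], "jaw":30},
    {"d":[-0.68, 0, 0], "jaw":30},
    {"d":[-0.72, 0, 0], "jaw":30},
    {"d":[-0.72, 0, 0], "jaw":30},
  ],
)

```text
time: 6.65
tool_pos: [465.1, -240.6, 149.9]
tcp_rot: [180.0, 0.0, 87.4]
ft_force: [0.3, 1.3, -1.1]
finger_gap: 44.1
grip_force: 41.1
```

Run:
```python
from h import *
go(489,-256,150,87.5)
s=r.snapshot("wrist"); cv2.imwrite("pics/w3.png",s["pixels"]); np.save("w3.npy",s,allow_pickle=True)
```

```text
rot [ 0.02  0.   -0.11] shift [-14.3  24.6  -0.1] gap 44.1
```

View pics/w3.png

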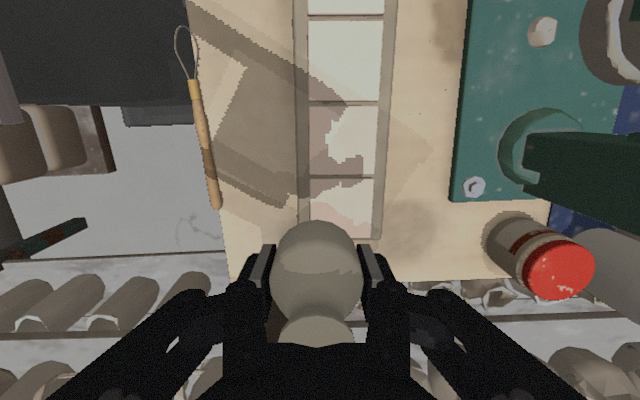

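The wrist view shows the shelf with setter gaps at rows 17, 102 and 177. The shelf end is at row 238 and the vase hangs upright in the grip.

Run:
```python
from h import *
s=np.load("w3.npy",allow_pickle=True).item()
hsv=cv2.cvtColor(s["pixels"],cv2.COLOR_BGR2HSV).astype(int); g=s["pixels"].astype(int).sum(2)
for v in (60,140,210): # setter x edges: strongest gradients
    row=g[v-3:v+4,285:405].mean(0); d=np.diff(row); print(v,[(int(i)+285.5,int(d[i])) for i in np.argsort(-abs(d))[:8]])
for u in (330,365,372):
    col=g[0:245,u-3:u+4].mean(1); d=np.diff(col); print(u,[(int(i)+.5,int(d[i])) for i in np.argsort(-abs(d))[:10]])
for u,v in [(345,17),(344,102),(343,177)]: print(ray(s,u,v,19).round(1))
```

```text
60 [(393.5, 108), (308.5, 100), (380.5, -80), (292.5, -69), (381.5, -54), (394.5, 50), (294.5, 46), (293.5, -39)]
140 [(324.5, 100), (387.5, 95), (375.5, -89), (308.5, 75), (309.5, 66), (376.5, -62), (294.5, -60), (388.5, 51)]
210 [(309.5, 120), (371.5, -97), (310.5, 93), (296.5, -86), (308.5, -72), (372.5, -69), (298.5, 60), (382.5, 59)]
330 [(14.5, -165), (221.5, -125), (13.5, -111), (100.5, -103), (87.5, -101), (174.5, -96), (178.5, 94), (20.5, 84), (156.5, -81), (15.5, 80)]
365 [(243.5, -171), (178.5, 158), (100.5, -153), (13.5, -139), (237.5, -137), (14.5, -134), (176.5, -131), (15.5, 113), (20.5, 112), (101.5, 100)]
372 [(100.5, -167), (13.5, -149), (178.5, 114), (14.5, -106), (15.5, 103), (20.5, 103), (101.5, 93), (105.5, 75), (173.5, -68), (99.5, -65)]
[497.  -88.6  19. ]
[ 495.2 -156.2   19. ]
[ 493.3 -226.5   19. ]
```

```bash
python3 -c "
from h import *
go(489.5,-258,150,87.5)"
```

```text
rot [ 0.   -0.03 -0.05] shift [-17.4  25.1  -0.4] gap 44.1
```

In the tool's units: 115 mm / 500 = 0.23, 114 mm / 500 = 0.228.

tcp_steps(
  rows=[
    {"d":[-0.02, 0.028, 0], "jaw":30},
    {"d":[-0.035, 0.05, 0.01], "jaw":30},
    {"d":[-0.035, 0.05, 0.1], "jaw":30},
    {"d":[-0.035, 0.05, 0.18], "jaw":30},
    {"d":[-0.035, 0.05, 0.216], "jaw":30},
    {"d":[-0.035, 0.05, 0.228], "jaw":30},
    {"d":[-0.035, 0.05, 0.23], "jaw":30},
  ],
)

```text
time: 7.58
tool_pos: [490.3, -258.6, 35.4]
tcp_rot: [179.9, 0.0, 87.5]
ft_force: [0.5, 0.2, -0.0]
finger_gap: 43.9
grip_force: 41.1
```

```bash
python3 -c "
from h import *
go(489.5,-258,31,87.5)"
```

```text
rot [0.08 0.04 0.02] shift [ 0.5 -0.8  4.4] gap 43.9
```

In the tool's units: 4.5 mm / 500 = 0.009, 4 mm / 500 = 0.008.

tcp_steps(
  rows=[
    {"d":[0, -0.001, 0.004], "jaw":30},
    {"d":[0, -0.001, 0.008], "jaw":30},
    {"d":[0, -0.001, 0.009], "jaw":30},
    {"d":[0, -0.001, 0.009], "jaw":30},
  ],
)

```text
time: 8.07
tool_pos: [489.3, -258.9, 30.8]
tcp_rot: [179.9, 0.0, 87.5]
ft_force: [-1.9, 0.7, 5.3]
finger_gap: 44.1
grip_force: 41.6
```

tcp_steps(
  rows=[
    {"jaw":50},
    {"jaw":60},
    {"jaw":85},
    {"jaw":85},
    {"jaw":85},
    {"d":[0, 0, -0.04], "jaw":85},
    {"d":[0, 0, -0.14], "jaw":85},
    {"d":[0, 0, -0.26], "jaw":85},
  ],
)

```text
time: 9.07
tool_pos: [488.1, -258.0, 161.5]
tcp_rot: [-179.9, -0.0, 87.5]
ft_force: [1.1, -0.0, 0.2]
finger_gap: 84.8
grip_force: 0.0
```

In the tool's units: 445 mm / 500 = 0.89, 120 mm / 500 = 0.24.

tcp_steps(
  rows=[
    {"d":[0.12, 0, 0], "jaw":85},
    {"d":[0.24, 0, 0], "jaw":85},
    {"d":[0.36, 0, 0], "jaw":85},
    {"d":[0.48, 0, 0], "jaw":85},
    {"d":[0.6, 0, 0], "jaw":85},
    {"d":[0.72, 0.01, 0], "jaw":85},
    {"d":[0.83, 0.05, 0], "jaw":85},
    {"d":[0.89, 0.15, 0], "jaw":85},
  ],
)

```text
time: 10.07
tool_pos: [583.4, 186.3, 162.2]
tcp_rot: [179.9, -0.1, 87.7]
ft_force: [0.7, -0.5, 0.4]
finger_gap: 84.9
grip_force: 0.0
```

```bash
python3 -c "
from h import *
go(594.5,199.5,131,87.5)"
```

```text
rot [ 0.11 -0.06  0.17] shift [13.6 10.5 31.2] gap 84.9
```

In the tool's units: 30 mm / 500 = 0.06, 13.5 mm / 500 = 0.027, -0.2 degrees / 180 = -0.0011.

tcp_steps(
  rows=[
    {"turn_vec":[0, 0, -0.0011], "d":[0.027, 0.021, 0.02], "jaw":85},
    {"turn_vec":[0, 0, -0.0011], "d":[0.027, 0.021, 0.06], "jaw":85},
    {"turn_vec":[0, 0, -0.0011], "d":[0.027, 0.021, 0.06], "jaw":85},
    {"turn_vec":[0, 0, -0.0011], "d":[0.027, 0.021, 0.06], "jaw":85},
    {"turn_vec":[0, 0, -0.0011], "d":[0.027, 0.021, 0.06], "jaw":85},
  ],
)

```text
time: 10.7
tool_pos: [594.7, 195.3, 131.0]
tcp_rot: [179.9, -0.0, 87.6]
ft_force: [-0.1, -0.2, -0.1]
finger_gap: 85.1
grip_force: 0.0
```

```bash
python3 -c "
from h import *
s=r.snapshot('wrist'); cv2.imwrite('pics/w4.png',s['pixels'][150:])
go(594.5,199.5,32,87.5)"
```

```text
rot [ 0.09 -0.02  0.15] shift [ 4.  -0.5 99. ] gap 85.3
```

View pics/w4.png

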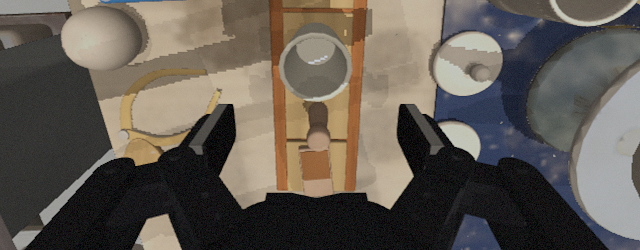

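The tumbler rim at (316,213 full-frame) and stamp top at (317,286) are centred between the fingers at columns 233 and 400, mid 317. I'll descend and grip.

In the tool's units: 98 mm / 500 = 0.196, 93 mm / 500 = 0.186.

tcp_steps(
  rows=[
    {"d":[0.008, -0.001, 0.08], "jaw":85},
    {"d":[0.008, -0.001, 0.15], "jaw":85},
    {"d":[0.008, -0.001, 0.186], "jaw":85},
    {"d":[0.008, -0.001, 0.196], "jaw":85},
    {"d":[0.008, -0.001, 0.196], "jaw":85},
  ],
)

```text
time: 11.38
tool_pos: [594.8, 199.9, 32.8]
tcp_rot: [179.9, -0.0, 87.7]
ft_force: [-0.5, 1.3, 0.1]
finger_gap: 85.0
grip_force: 0.0
```

tcp_steps(
  rows=[
    {"jaw":40},
    {"jaw":40},
    {"jaw":40},
    {"jaw":40},
    {"jaw":40},
    {"jaw":40},
    {"jaw":40},
  ],
  grip_n=35,
)

```text
time: 12.25
tool_pos: [595.1, 200.1, 33.5]
tcp_rot: [179.9, -0.0, 87.7]
ft_force: [-2.2, -0.4, 5.8]
finger_gap: 50.8
grip_force: 35.3
```

In the tool's units: -170 mm / 500 = -0.34, -117 mm / 500 = -0.234.

tcp_steps(
  rows=[
    {"d":[0, 0, -0.04], "jaw":40},
    {"d":[0, 0, -0.12], "jaw":40},
    {"d":[0, 0, -0.21], "jaw":40},
    {"d":[0, -0.04, -0.234], "jaw":40},
    {"d":[-0.02, -0.12, -0.234], "jaw":40},
    {"d":[-0.1, -0.19, -0.234], "jaw":40},
    {"d":[-0.22, -0.19, -0.234], "jaw":40},
    {"d":[-0.34, -0.19, -0.234], "jaw":40},
  ],
)

```text
time: 13.25
tool_pos: [492.2, 32.7, 150.6]
tcp_rot: [179.8, 0.0, 87.8]
ft_force: [1.0, -0.1, -0.5]
finger_gap: 51.3
grip_force: 36.7
```

tcp_steps(
  rows=[
    {"d":[-0.12, 0, 0], "jaw":40},
    {"d":[-0.24, 0, 0], "jaw":40},
    {"d":[-0.36, 0, 0], "jaw":40},
    {"d":[-0.44, 0, 0], "jaw":40},
    {"d":[-0.46, 0, 0], "jaw":40},
    {"d":[-0.46, 0, 0], "jaw":40},
  ],
)

```text
time: 14.0
tool_pos: [483.1, -196.2, 149.7]
tcp_rot: [180.0, 0.0, 87.6]
ft_force: [0.2, 0.6, -0.8]
finger_gap: 51.0
grip_force: 36.7
```

```bash
python3 -c "
from h import *
go(492,-190.5,150,87.5)"
```

```text
rot [0.05 0.   0.11] shift [ 6.1  8.6 -0.3] gap 51.0
```

In the tool's units: 112 mm / 500 = 0.224, 111 mm / 500 = 0.222.

tcp_steps(
  rows=[
    {"d":[0.012, 0.017, 0], "jaw":40},
    {"d":[0.012, 0.017, 0.08], "jaw":40},
    {"d":[0.012, 0.017, 0.16], "jaw":40},
    {"d":[0.012, 0.017, 0.206], "jaw":40},
    {"d":[0.012, 0.017, 0.222], "jaw":40},
    {"d":[0.012, 0.017, 0.224], "jaw":40},
    {"d":[0.012, 0.017, 0.224], "jaw":40},
  ],
)

```text
time: 14.88
tool_pos: [492.9, -190.4, 38.2]
tcp_rot: [179.9, 0.1, 87.7]
ft_force: [-0.3, -0.3, -0.8]
finger_gap: 51.1
grip_force: 36.7
```

```bash
python3 -c "
from h import *
go(492,-190.5,33.5,87.5)"
```

```text
rot [0.12 0.05 0.22] shift [-0.1 -0.9  4.7] gap 51.1
```

In the tool's units: 4.8 mm / 500 = 0.0096, 4 mm / 500 = 0.008.

tcp_steps(
  rows=[
    {"d":[0, -0.002, 0.005], "jaw":40},
    {"d":[0, -0.002, 0.008], "jaw":40},
    {"d":[0, -0.002, 0.0096], "jaw":40},
    {"d":[0, -0.002, 0.0096], "jaw":40},
  ],
)

```text
time: 15.38
tool_pos: [491.1, -190.8, 33.4]
tcp_rot: [180.0, 0.0, 87.7]
ft_force: [-3.4, 2.0, 10.2]
finger_gap: 50.9
grip_force: 36.5
```

tcp_steps(
  rows=[
    {"jaw":60},
    {"jaw":70},
    {"jaw":85},
    {"jaw":85},
    {"jaw":85},
    {"d":[0, 0, -0.04], "jaw":85},
    {"d":[0, 0, -0.14], "jaw":85},
    {"d":[0, 0, -0.256], "jaw":85},
  ],
)

```text
time: 16.38
tool_pos: [489.7, -189.8, 160.2]
tcp_rot: [-179.9, -0.1, 87.7]
ft_force: [2.0, -1.1, 0.3]
finger_gap: 85.0
grip_force: 0.0
```

tcp_steps(
  rows=[
    {"d":[0.12, 0, 0], "jaw":85},
    {"d":[0.24, 0, 0], "jaw":85},
    {"d":[0.36, 0, 0], "jaw":85},
    {"d":[0.48, 0.02, 0], "jaw":85},
    {"d":[0.57, 0.09, 0], "jaw":85},
    {"d":[0.62, 0.17, 0], "jaw":85},
    {"d":[0.624, 0.174, 0], "jaw":85},
    {"d":[0.624, 0.174, 0], "jaw":85},
  ],
)

```text
time: 17.38
tool_pos: [589.8, 117.8, 159.4]
tcp_rot: [-179.9, 0.0, 87.7]
ft_force: [0.1, -0.4, 0.8]
finger_gap: 85.0
grip_force: 0.0
```

```bash
python3 -c "
from h import *
go(594,132.5,131,87.5)"
```

```text
rot [-0.07  0.02  0.2 ] shift [14.8  3.7 28.4] gap 85.0
```

In the tool's units: 132 mm / 500 = 0.264, 125 mm / 500 = 0.25.

tcp_steps(
  rows=[
    {"d":[0.02, 0.007, 0.02], "jaw":60},
    {"d":[0.03, 0.007, 0.056], "jaw":60},
    {"d":[0.03, 0.007, 0.12], "jaw":60},
    {"d":[0.03, 0.007, 0.2], "jaw":60},
    {"d":[0.03, 0.007, 0.25], "jaw":60},
    {"d":[0.03, 0.007, 0.264], "jaw":60},
    {"d":[0.03, 0.007, 0.264], "jaw":60},
  ],
)

```text
time: 18.25
tool_pos: [593.8, 132.7, 27.6]
tcp_rot: [-179.9, 0.0, 87.7]
ft_force: [0.5, -0.8, 1.0]
finger_gap: 59.8
grip_force: 0.0
```

```bash
python3 -c "
from h import *
go(594,132.5,27,87.5)"
```

```text
rot [-0.05  0.01  0.18] shift [-0.2  0.2  0.6] gap 59.8
```

tcp_steps(
  rows=[
    {"jaw":45},
    {"jaw":30},
    {"jaw":24},
    {"jaw":18},
    {"jaw":12},
    {"jaw":10},
    {"jaw":10},
    {"jaw":10},
  ],
  grip_n=25,
)

```text
time: 19.25
tool_pos: [594.9, 132.8, 28.7]
tcp_rot: [179.9, -0.0, 87.7]
ft_force: [-1.2, -0.5, 5.8]
finger_gap: 20.0
grip_force: 24.6
```

tcp_steps(
  rows=[
    {"d":[0, 0, -0.04], "jaw":10},
    {"d":[0, 0, -0.12], "jaw":10},
    {"d":[0, 0, -0.21], "jaw":10},
    {"d":[0, -0.04, -0.246], "jaw":10},
    {"d":[-0.02, -0.12, -0.246], "jaw":10},
    {"d":[-0.1, -0.19, -0.246], "jaw":10},
    {"d":[-0.22, -0.19, -0.246], "jaw":10},
    {"d":[-0.34, -0.19, -0.246], "jaw":10},
  ],
)

```text
time: 20.25
tool_pos: [492.2, -34.4, 152.4]
tcp_rot: [179.9, 0.0, 87.8]
ft_force: [0.9, 0.0, -0.8]
finger_gap: 20.4
grip_force: 24.7
```

```bash
python3 -c "
from h import *
go(495,-122.5,150,87.5)"
```

```text
rot [0.11 0.02 0.28] shift [-87.9   6.2   2.5] gap 20.4
```

In the tool's units: 118 mm / 500 = 0.236, 117 mm / 500 = 0.234.

tcp_steps(
  rows=[
    {"d":[-0.1, 0.008, 0], "jaw":10},
    {"d":[-0.176, 0.012, 0.006], "jaw":10},
    {"d":[-0.176, 0.012, 0.08], "jaw":10},
    {"d":[-0.176, 0.012, 0.16], "jaw":10},
    {"d":[-0.176, 0.012, 0.216], "jaw":10},
    {"d":[-0.176, 0.012, 0.234], "jaw":10},
    {"d":[-0.176, 0.012, 0.236], "jaw":10},
    {"d":[-0.176, 0.012, 0.236], "jaw":10},
  ],
)

```text
time: 21.25
tool_pos: [496.2, -121.8, 34.7]
tcp_rot: [179.9, 0.0, 87.7]
ft_force: [0.4, -0.5, 0.5]
finger_gap: 20.0
grip_force: 24.7
```

```bash
python3 -c "
from h import *
go(495,-122.5,28.7,87.5)"
```

```text
rot [0.14 0.04 0.2 ] shift [-0.8 -1.2  6. ] gap 20.0
```

In the tool's units: 6 mm / 500 = 0.012, 5 mm / 500 = 0.01.

tcp_steps(
  rows=[
    {"d":[-0.001, -0.002, 0.006], "jaw":10},
    {"d":[-0.001, -0.002, 0.01], "jaw":10},
    {"d":[-0.001, -0.002, 0.012], "jaw":10},
    {"d":[-0.001, -0.002, 0.012], "jaw":10},
  ],
)

```text
time: 21.75
tool_pos: [494.5, -122.1, 28.6]
tcp_rot: [180.0, 0.0, 87.7]
ft_force: [-5.5, 1.8, 13.9]
finger_gap: 19.9
grip_force: 26.1
```

tcp_steps(
  rows=[
    {"jaw":24},
    {"jaw":40},
    {"jaw":60},
    {"jaw":60},
    {"jaw":60},
    {"d":[0, 0, -0.04], "jaw":60},
    {"d":[0, 0, -0.14], "jaw":60},
    {"d":[0, 0, -0.2], "jaw":60},
  ],
)

```text
time: 22.75
tool_pos: [494.8, -122.1, 129.4]
tcp_rot: [179.9, 0.0, 87.7]
ft_force: [1.0, -0.8, -0.1]
finger_gap: 60.1
grip_force: 0.0
```

tcp_steps(
  rows=[
    {"d":[0.12, 0, 0], "jaw":60},
    {"d":[0.24, 0.02, 0], "jaw":60},
    {"d":[0.32, 0.1, 0], "jaw":60},
    {"d":[0.356, 0.17, 0], "jaw":60},
    {"d":[0.358, 0.172, 0], "jaw":60},
    {"d":[0.358, 0.172, 0], "jaw":60},
  ],
)

```text
time: 23.5
tool_pos: [586.6, 53.4, 126.5]
tcp_rot: [-179.9, 0.0, 87.7]
ft_force: [0.7, 0.0, 0.3]
finger_gap: 60.3
grip_force: 0.0
```

Run:
```python
from h import *
go(590,59.5,131,87.5)
s=r.snapshot("wrist"); cv2.imwrite("pics/w5.png",s["pixels"]); np.save("w5.npy",s,allow_pickle=True)
```

```text
rot [-0.07  0.01  0.2 ] shift [ 6.3  3.2 -4.5] gap 60.3
```

View pics/w5.png

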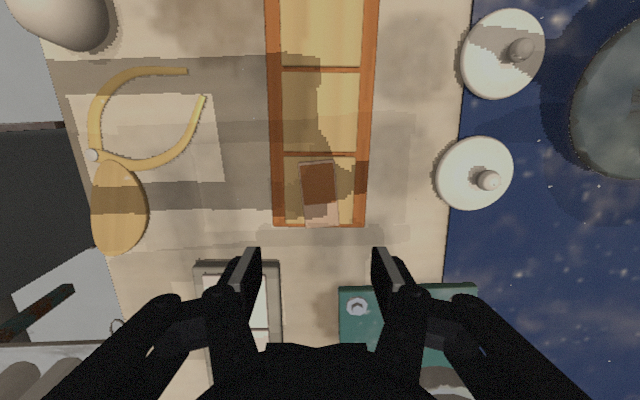

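The bats are cleared, and the tile's corners are about (300,163), (332,160), (339,227) and (306,229).

Run:
```python
from h import *
s=np.load("w5.npy",allow_pickle=True).item()
c=[ray(s,*p,28.5)[:2] for p in [(300,163),(332,160),(339,227),(306,229)]]
print(np.round(c,1),np.mean(c,0).round(1)); d=(c[0]+c[1]-c[2]-c[3])/2; print("long axis",np.hypot(*d),np.degrees(np.arctan2(d[1],d[0])))
c2=[ray(s,*p,22)[:2] for p in [(283,72),(359,73),(357,151),(284,151)]]; print("stamp bat",np.mean(c2,0))
```

```text
[[574.6  88.9]
 [602.2  90.4]
 [607.3  28.1]
 [576.7  27.2]] [590.2  58.7]
long axis 62.13814604053791 93.33358948466156
stamp bat [593.90172624 128.9371785 ]
```

In the tool's units: 100 mm / 500 = 0.2, 98 mm / 500 = 0.196, -5.1 degrees / 180 = -0.0283.

tcp_steps(
  rows=[
    {"turn_vec":[0, 0, -0.0283], "d":[0.012, 0.006, 0.02], "jaw":42},
    {"turn_vec":[0, 0, -0.0283], "d":[0.012, 0.006, 0.1], "jaw":42},
    {"turn_vec":[0, 0, -0.0283], "d":[0.012, 0.006, 0.17], "jaw":42},
    {"turn_vec":[0, 0, -0.0283], "d":[0.012, 0.006, 0.196], "jaw":42},
    {"turn_vec":[0, 0, -0.0283], "d":[0.012, 0.006, 0.2], "jaw":42},
    {"turn_vec":[0, 0, -0.0283], "d":[0.012, 0.006, 0.2], "jaw":42},
  ],
)

```text
time: 24.3
tool_pos: [591.4, 59.2, 28.7]
tcp_rot: [179.9, 0.0, 92.8]
ft_force: [0.2, -0.4, 0.2]
finger_gap: 42.2
grip_force: 0.0
```

```bash
python3 -c "
from h import *
go(589.8,59,24,92.8)"
```

```text
rot [ 0.13  0.   -0.04] shift [-0.1 -1.6  4.7] gap 42.2
```

In the tool's units: 5 mm / 500 = 0.01, 3 mm / 500 = 0.006.

tcp_steps(
  rows=[
    {"d":[0, -0.003, 0.006], "jaw":42},
    {"d":[0, -0.003, 0.01], "jaw":42},
    {"d":[0, -0.003, 0.01], "jaw":42},
  ],
)

```text
time: 24.68
tool_pos: [588.9, 59.4, 22.0]
tcp_rot: [180.0, -0.0, 92.8]
ft_force: [-0.3, -0.3, -0.1]
finger_gap: 41.7
grip_force: 0.0
```

tcp_steps(
  rows=[
    {"d":[0, 0, 0.003], "jaw":42},
    {"d":[0, 0, 0.003], "jaw":42},
  ],
)

```text
time: 24.92
tool_pos: [588.9, 59.3, 20.4]
tcp_rot: [-180.0, 0.0, 92.8]
ft_force: [-0.3, -0.5, -0.6]
finger_gap: 42.3
grip_force: 0.0
```

In the tool's units: 1 mm / 500 = 0.002.

tcp_steps(
  rows=[
    {"d":[0, 0, 0.002], "jaw":42},
    {"d":[0, 0, 0.002], "jaw":42},
  ],
)

```text
time: 25.18
tool_pos: [589.0, 59.3, 20.3]
tcp_rot: [-180.0, 0.0, 92.8]
ft_force: [-3.7, 0.1, 7.6]
finger_gap: 41.8
grip_force: 3.6
```

tcp_steps(
  rows=[
    {"d":[0, 0, 0.002], "jaw":42},
    {"d":[0, 0, 0.002], "jaw":42},
  ],
)

```text
time: 25.42
tool_pos: [589.1, 59.3, 20.2]
tcp_rot: [-180.0, 0.0, 92.8]
ft_force: [-7.7, -0.7, 16.2]
finger_gap: 42.1
grip_force: 7.9
```

tcp_steps(
  rows=[
    {"d":[0, 0, 0.002], "jaw":42},
    {"d":[0, 0, 0.002], "jaw":42},
  ],
)

```text
time: 25.68
tool_pos: [589.1, 59.3, 20.2]
tcp_rot: [-180.0, 0.0, 92.8]
ft_force: [-13.6, -1.2, 24.5]
finger_gap: 42.4
grip_force: 12.2
```

In the tool's units: -3 mm / 500 = -0.006.

tcp_steps(
  rows=[
    {"d":[0, 0, -0.006], "jaw":42},
    {"d":[0, 0, -0.006], "jaw":42},
  ],
)

```text
time: 25.92
tool_pos: [589.2, 59.3, 20.7]
tcp_rot: [180.0, 0.0, 92.8]
ft_force: [-0.9, 0.4, -0.2]
finger_gap: 42.1
grip_force: 0.0
```

Run:
```python
from h import *
s=r.snapshot("wrist"); cv2.imwrite("pics/w6.png",cv2.resize(s["pixels"][180:340,230:410],None,fx=3.7,fy=3.7,interpolation=cv2.INTER_CUBIC))
```

View pics/w6.png

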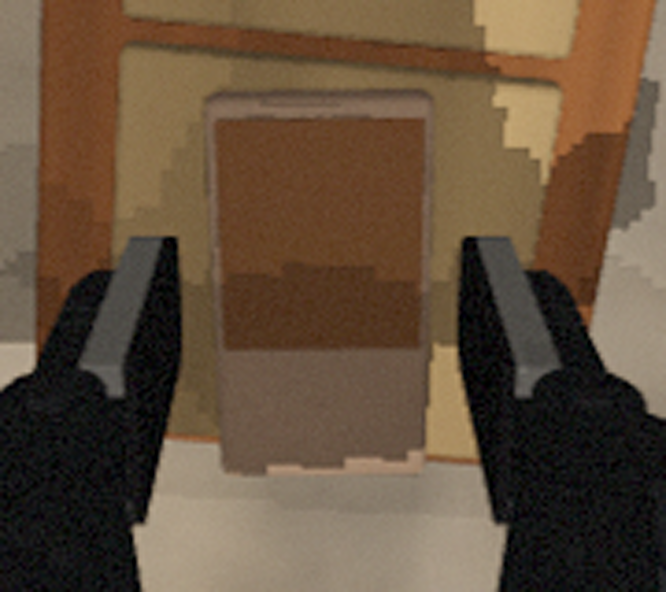

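The fingers straddle the tile (columns 180 and 460 against the tile's 215 to 425 in the crop), aligned with it and with tips at the bat. I'll close.

The rows are not in the units I measure in: shifts go in shares of 500 mm and turns go in shares of 180 degrees. I convert before sending: -0.7 mm / 500 = -0.0014.

tcp_steps(
  rows=[
    {"d":[0, 0, -0.0014], "jaw":36},
    {"d":[0, 0, -0.0014], "jaw":30},
    {"d":[0, 0, -0.0014], "jaw":24},
    {"d":[0, 0, -0.0014], "jaw":22},
    {"d":[0, 0, -0.0014], "jaw":22},
    {"d":[0, 0, -0.0014], "jaw":22},
  ],
  grip_n=30,
)

```text
time: 26.72
tool_pos: [589.4, 59.3, 21.6]
tcp_rot: [179.9, 0.0, 92.8]
ft_force: [-0.3, 0.1, 5.4]
finger_gap: 30.5
grip_force: 32.8
```

tcp_steps(
  rows=[
    {"d":[0, 0, -0.02], "jaw":22},
    {"d":[0, 0, -0.06], "jaw":22},
    {"d":[0, 0, -0.12], "jaw":22},
    {"d":[0, 0, -0.12], "jaw":22},
  ],
)

```text
time: 27.22
tool_pos: [591.7, 59.4, 85.7]
tcp_rot: [179.6, 0.0, 92.8]
ft_force: [-0.0, -0.3, 0.2]
finger_gap: 31.1
grip_force: 29.8
```

```bash
python3 -c "
from h import *
go(497.5,-54.6,82,87.6)"
```

```text
rot [ 0.39 -0.    5.19] shift [-109.2  -99.7    3. ] gap 31.1
```

In the tool's units: -109 mm / 500 = -0.218, -105 mm / 500 = -0.21, 5.2 degrees / 180 = 0.0289.

tcp_steps(
  rows=[
    {"d":[0, -0.1, -0.02], "jaw":22},
    {"turn_vec":[0, 0, 0.0111], "d":[-0.06, -0.19, -0.02], "jaw":22},
    {"turn_vec":[0, 0, 0.0222], "d":[-0.15, -0.199, -0.02], "jaw":22},
    {"turn_vec":[0, 0, 0.0289], "d":[-0.21, -0.199, 0], "jaw":22},
    {"turn_vec":[0, 0, 0.0289], "d":[-0.218, -0.199, 0.04], "jaw":22},
    {"turn_vec":[0, 0, 0.0289], "d":[-0.218, -0.199, 0.08], "jaw":22},
    {"turn_vec":[0, 0, 0.0289], "d":[-0.218, -0.199, 0.1], "jaw":22},
    {"turn_vec":[0, 0, 0.0289], "d":[-0.218, -0.199, 0.1], "jaw":22},
  ],
)

```text
time: 28.22
tool_pos: [494.0, -54.1, 30.5]
tcp_rot: [-179.9, -0.0, 87.6]
ft_force: [-0.4, 0.1, 0.2]
finger_gap: 30.8
grip_force: 29.9
```

```bash
python3 -c "
from h import *
go(497.5,-54.6,22.5,87.6)"
```

```text
rot [-0.11 -0.02 -0.  ] shift [-0.3  3.5  8. ] gap 30.8
```

In the tool's units: 7.5 mm / 500 = 0.015, 6 mm / 500 = 0.012.

tcp_steps(
  rows=[
    {"d":[-0.001, 0.007, 0.006], "jaw":22},
    {"d":[-0.001, 0.007, 0.012], "jaw":22},
    {"d":[-0.001, 0.007, 0.015], "jaw":22},
    {"d":[-0.001, 0.007, 0.015], "jaw":22},
  ],
)

```text
time: 28.72
tool_pos: [498.2, -55.0, 23.7]
tcp_rot: [-180.0, -0.0, 87.6]
ft_force: [1.0, -0.1, 0.0]
finger_gap: 31.2
grip_force: 29.9
```

tcp_steps(
  rows=[
    {"jaw":34},
    {"jaw":42},
    {"jaw":50},
    {"d":[0, 0, -0.04], "jaw":55},
    {"d":[0, 0, -0.14], "jaw":55},
    {"d":[0, 0, -0.26], "jaw":55},
    {"d":[0, 0, -0.26], "jaw":55},
    {"d":[0, 0, -0.26], "jaw":55},
  ],
)

```text
time: 29.72
tool_pos: [498.4, -55.1, 153.8]
tcp_rot: [180.0, 0.0, 87.6]
ft_force: [-0.7, -0.5, -0.5]
finger_gap: 54.9
grip_force: 0.0
```

In the tool's units: 290 mm / 500 = 0.58, 240 mm / 500 = 0.48.

tcp_steps(
  rows=[
    {"d":[0.12, 0, -0.04], "jaw":55},
    {"d":[0.24, 0, -0.08], "jaw":55},
    {"d":[0.36, 0, -0.12], "jaw":55},
    {"d":[0.48, 0, -0.12], "jaw":55},
    {"d":[0.58, 0, -0.12], "jaw":55},
    {"d":[0.58, 0, -0.12], "jaw":55},
    {"d":[0.58, 0, -0.12], "jaw":55},
  ],
)

```text
time: 30.6
tool_pos: [509.6, 234.3, 211.7]
tcp_rot: [-179.8, 0.1, 87.6]
ft_force: [-0.3, -0.5, 0.6]
finger_gap: 55.2
grip_force: 0.0
```

Run:
```python
from h import *
s=r.snapshot("top"); np.save("t2.npy",s,allow_pickle=True)
cv2.imwrite("pics/t2.png",cv2.resize(s["pixels"][182:245,310:455],None,fx=5,fy=5,interpolation=cv2.INTER_CUBIC))
```

```text
(no output)
```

View pics/t2.png

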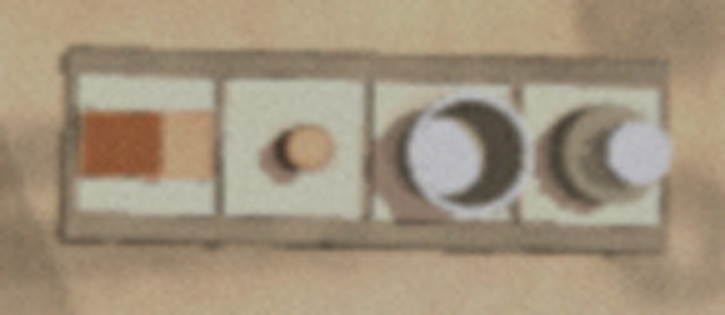

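The order on the shelf is tile, stamp, tumbler, vase from left to right. Tops are at (147,145), (309,147), (470,156) and (640,153). Now I'll check the centring.

Run:
```python
from h import *
s=np.load("t2.npy",allow_pickle=True).item()
S=[(496,-54.5),(492.4,-122.1),(490.5,-190.5),(487.5,-257.9)]
for (u,v,z),c in zip([(147,145,28.5),(309,147,78),(470,156,84),(640,153,98)],S):
    p=ray(s,(u+.5)/5-.5+310,(v+.5)/5-.5+182,z)[:2]; print(p.round(1),(p-c).round(1))
```

```text
[495.5 -55.4] [-0.5 -0.9]
[ 492.2 -122.6] [-0.2 -0.5]
[ 487.  -190.1] [-3.5  0.4]
[ 486.7 -257.8] [-0.8  0.1]
```

```bash
python3 -c "
from h import *
print(r.hand_in())"
```

```text
the job is handed in; nothing more can be done
None
```

All four pieces are on the kiln shelf in reverse order (tile, stamp, tumbler, vase from left to right), upright or flat and within about 1 mm of setter centre by the top camera, except the tumbler at about 3.5 mm off; the job was handed in at about 31 s, and no verdict was returned.

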